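Go / no-go check of a heating block's bore

ROBOT

A 6-joint arm with a two-finger parallel gripper is mounted at the origin on the work surface. World frame = base frame: x ahead of the robot, y to its left, z up, the work surface at z = 0. Lengths are in mm, angles in rad, forces in N, time in s.
With the tool pointing down it reaches from about 275 to 825 mm from the base axis. Payload 4.9 kg.
Tool frame: the origin (TCP) lies at the very end of the fingers, on their centre line; the grasp point (between the pads) lies 19 mm behind it; z points along the fingers, y is the direction in which the jaws open and shut (so a half turn about z gives the same grasp; the last joint's range is limited). The gripper opens to 85 mm and grips with 20 to 120 N. Pads are 22 mm wide; open, the fingers measure 114 mm over their backs; the gripper's body (76 mm by 85 mm) begins 54 mm behind the grasp point. The pads swing forward as they close: fully open they stand 13 mm farther back than shut.
Start: joints at [1.089, 0.326, -0.193, 1.052, 0, 1.437], TCP at [187.452, 517.088, 231.281] pointing down, gripper open.
Joint ranges: [-2.65, 2.65], [-0.97, 1.79], [-1.3, 1.35], [-1.93, 2.1], [-1.47, 1.37], [-3.14, 3.14]. Speed limits (rad/s): [2.57, 2.57, 3.14, 3.14, 3.14, 3.14].

INTERFACE

Orientations are given as [roll, pitch, yaw] about the fixed x, y, z axes, in that order (R = Rz(yaw) Ry(pitch) Rx(roll)).
In Python, from bench import bot, solve_ik, imaging gives the robot as it stands. Calls block until the motion is done:
- bot.move_ptp(position, orientation): joint-space move of the TCP to a pose.
- bot.movel(position, rot=None, max_speed=150, threshold=None): straight line of the TCP; rot=None keeps the orientation; max_speed is the mean speed in mm/s. With threshold (N) it stops when the force on the tool has changed by that much, and returns True; else False.
- bot.move_j(angles): joint-space move.
- bot.grip(opening, effort=None): opening from 0.0 (shut) to 1.0 (fully open); effort is the grip in N (None keeps the last); returns when the fingers have stopped.
- bot.dwell(seconds).
- solve_ik(position, orientation): joint angles nearest the present ones, or None.
- bot.get_state(): the state.
- imaging.capture(name): name is "scene" or "top"; returns the picture (384x512x3 uint8, blue, green, red); there is no depth.
- imaging.camera_model(name): a dict with "K" (3x3 intrinsics, pixels), "position" and "rotation" of the camera in the world. Camera axes: x right, y up, looking along -z (the intrinsics and any distortion apply to the point x, -y, -z); pixel columns grow to the right and rows downward; lengths in mm; the calibration is good to about 2 mm. A picture is of the moment at which its call begins. camera_model takes no time and is no camera call.
A pose or a line that the arm cannot do raises bot.IKError and nothing moves.
- bot.sign_off(): hands the job in, once; it reports no verdict.
The state is a dict: "t": time; "qpos": joint angles; "joint_velocities": joint speeds; "effort": joint torques, N m; "tcp_pos": TCP position; "orientation": TCP orientation; "contact_force": force on the tool from outside, world axes, zero at the start; "wrist_torque": the same for the moment, N m; "opening": opening from 0.0 (shut) to 1.0 (fully open).
Only numpy, scipy, OpenCV 4.12 (cv2) and the standard library are available. Lean on these libraries where they do the work, as an engineer would, in place of code of your own. Each camera call takes 0.05 s, during which the arm holds its last target. There are 200 camera calls.

TASK

Check the round bore in the side of the heating block on the hotplate with the double-ended plug gauge: slide the green-collared go end in until its collar meets the block and draw it out again, then turn the gauge round and press the red-collared no-go end gently and squarely against the same bore to confirm that it refuses to enter. Then lower the gauge gently into the two forks of its rest, either way round, and only then let go; do not force it, and leave the glassware, bottles and other loose things where they stand.

Things in the scene. Friction and masses are not known exactly. Their poses are not given: they have to be found in the camera images.
- gauge: Double-ended plug gauge, 168 mm long, about 0.4 kg, loose, at first lying level in its rest. Origin: middle of its black handle, on the axis; x runs along the gauge toward the go end. Handle 20 x 20 mm square, x from -50 to +50 mm, its flats upright and level as it lies, to be pinched from above at its middle. Collars, diameter 40, 4 mm thick, at both handle ends: green at +x, red at -x.
- go_tip (a point): Centre of the end face of the steel go end, at x = +94 mm on the gauge. The go end has diameter 27.5 and is 40 mm long from the green collar's face (x = +54) to the tip; its last 7 mm taper to diameter 21.5. Axes as gauge.
- nogo_tip (a point): Centre of the end face of the steel no-go end, at x = -74 mm on the gauge. The no-go end has diameter 32.5, is square-edged, and is 20 mm long from the red collar's face (x = -54) to the tip. Axes as gauge.
- hotplate: Blue hotplate, fixed, 250 x 170 mm, with white front panel and cream knobs (out to x = -142 mm). Housing 75 mm high, steel plate on it with top at 100 mm. On it is clamped an aluminium heating block 85 (x) x 90 x 75 mm high, top at 175 mm; its front face, on the panel's side at x = -45 mm, has the bore. Origin: centre of footprint at bench level; x points level from front to back, z up.
- bore_mouth (a point): Centre of the bore's mouth in the heating block's front face, 142 mm above the bench. The bore has diameter 30, is blind, 55 mm deep, level, and runs into the block along this point's (the hotplate's) +x axis; the gauge comes from the -x side, above the housing (75 mm high) and the steel plate's edge (100 mm high, 8 mm in front of the face).
- gauge_rest: Grey rest, fixed: foot 130 x 76 x 12 mm with two open-topped forks 8 mm thick at x = -40 and +40 mm that carry the gauge's handle. Slot floors 45 mm above the bench, 24 mm wide, flanks sloping out to about 45 mm at the top, 67 mm high. Origin: centre of the underside; the gauge lies along x, either way round, both collars outside the forks.
- rest_seat (a point): Where the middle of the gauge's handle (gauge origin) lies in the rest: midway between the forks, 55 mm above the bench.
- flask: Conical glass flask, 128 mm wide at the foot, 200 mm high; one of the seven loose things standing about on the bench: must not be shifted or knocked over; origin at the centre of its underside.
- bottle_a: Clear plastic bottle, diameter 64, 210 mm high; one of the seven loose things standing about on the bench: must not be shifted or knocked over; origin at the centre of its underside.
- bottle_b: Clear plastic bottle, diameter 64, 210 mm high; one of the seven loose things standing about on the bench: must not be shifted or knocked over; origin at the centre of its underside.
- jar: Amber glass jar with a yellow lid, diameter 68, 85 mm high; one of the seven loose things standing about on the bench: must not be shifted or knocked over; origin at the centre of its underside.
- jug: Glass measuring jug with a handle, diameter 116 at the rim, 120 mm high; one of the seven loose things standing about on the bench: must not be shifted or knocked over; origin at the centre of its underside.
- pitcher: Small steel pitcher with a handle, diameter 84, 95 mm high; one of the seven loose things standing about on the bench: must not be shifted or knocked over; origin at the centre of its underside.
- spatula: Lab spatula with black handle, 190 mm long, lying flat; one of the seven loose things standing about on the bench: must not be shifted or knocked over; origin near its middle.

How it is judged:
By the outcome, as a careful person would: the job done as asked, in the order asked, and still so for the second after the job is handed in, with the robot touching nothing.
It also fails if it takes over 72 s, if anything falls off the work surface, if the arm or the gripper's body presses on something with over 40 N, if the wrist force passes 120 N, or if a joint passes its speed limit or range.

## Working session

There is one attempt and no reset: what is moved stays moved. The work goes in short steps, each a Python script; the robot and the scene stay as the last script left them, time stands still between calls to the robot, and variables do not carry over. Pictures are saved under pics/ and viewed, about 8 in all and at most 12, crops included, and the job is handed in when it is done.

```bash
ls; mkdir -p pics; python3 - <<'E'
from bench import bot, imaging
import cv2
for n in ("scene","top"):
    im=imaging.capture(n); cv2.imwrite(f"pics/{n}0.png",im)
    m=imaging.camera_model(n); print(n,m)
a=cv2.imread("pics/scene0.png");b=cv2.imread("pics/top0.png")
s=bot.get_state();print(s)
E
```

```text
pics
scene {'K': array([[441.29575732,   0.        , 251.36124616],
       [  0.        , 441.29575732, 185.62845731],
       [  0.        ,   0.        ,   1.        ]]), 'position': array([1445.64147742,  505.18754241, 1071.8305244 ]), 'rotation': array([ 0.83962505, -0.02198812,  2.17765012])}
top {'K': array([[434.10235593,   0.        , 261.65507067],
       [  0.        , 434.10235593, 192.06897217],
       [  0.        ,   0.        ,   1.        ]]), 'position': array([ 444.5810371 , -101.37727209, 1236.28632857]), 'rotation': array([ 0.08429658, -0.00347061, -1.56073289])}
{'t': 0.1, 'qpos': array([ 1.08879348e+00,  3.26875288e-01, -1.93507989e-01,  1.05200341e+00,
       -3.27698452e-05,  1.43661956e+00]), 'joint_velocities': array([ 0.00128662, -0.00369666,  0.00272106, -0.00106109, -0.00101847,
        0.0006397 ]), 'effort': array([-1.09493180e-04, -4.44239044e+01,  2.63038749e+01,  7.87097815e-03,
       -1.76300687e-04,  1.15294876e-05]), 'tcp_pos': array([187.20548513, 516.58814081, 230.56798472]), 'orientation': array([-3.14001220e+00, -1.80274742e-04,  2.79376646e+00]), 'contact_force': array([-0.70397584, -0.22777937,  1.09169023]), 'wrist_torque': array([-0.01007237,  0.02325643, -0.0128735 ]), 'opening': 1.0005311064136087}
```

View pics/scene0.png

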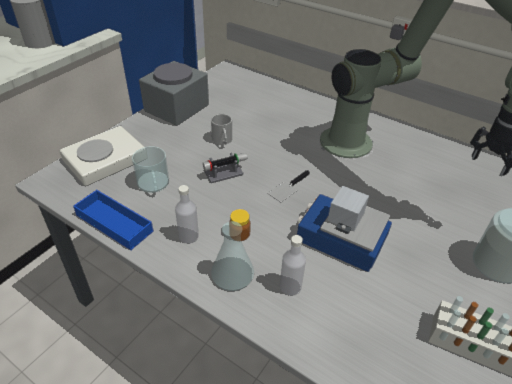

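View pics/top0.png

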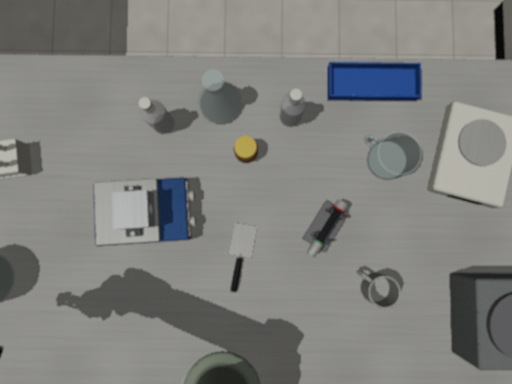

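The top view shows the gauge in its rest at about (327,227), with the green end lower left at (315,248) and the red end at (340,206). The hotplate is at (140,210) with its panel and knobs on the right (192,210), so the bore faces image right. Next I'll enlarge these areas.

```bash
python3 - <<'E'
import cv2,numpy as np
a=cv2.imread("pics/scene0.png");b=cv2.imread("pics/top0.png")
def crop(im,u,v,w,h,f):
    c=cv2.resize(im[v:v+h,u:u+w],None,fx=f,fy=f,interpolation=cv2.INTER_CUBIC)
    for i in range(0,w,10): cv2.line(c,(i*f,0),(i*f,4 if i%50 else 10),(0,0,255),1); cv2.putText(c,str(u+i),(i*f,18),0,.3,(0,0,255),1)
    for i in range(0,h,10): cv2.line(c,(0,i*f),(4,i*f),(0,0,255),1); cv2.putText(c,str(v+i),(6,i*f+3),0,.3,(0,0,255),1)
    return c
cv2.imwrite("pics/t1.png",np.hstack([crop(b,290,185,70,80,6),crop(b,125,170,62,80,6)]))
cv2.imwrite("pics/s1.png",np.hstack([crop(a,195,140,60,75,6),crop(a,320,180,72,75,6)]))
E
```

```text
(no output)
```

View pics/t1.png

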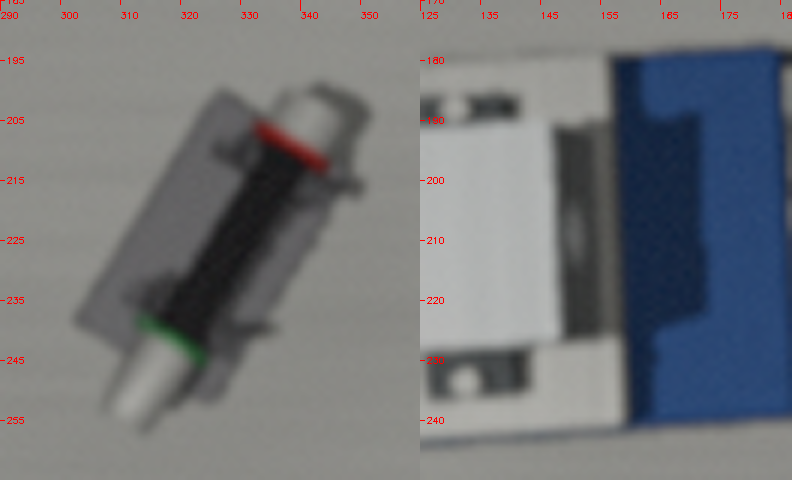

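View pics/s1.png

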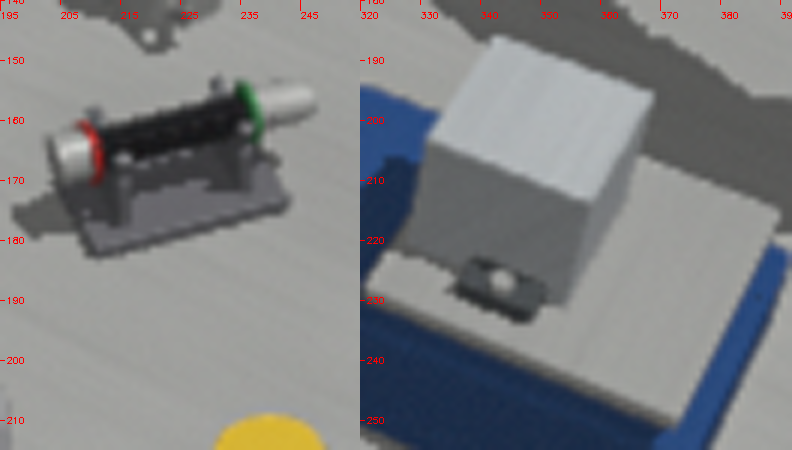

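```bash
cat > h.py <<'E'
import numpy as np, cv2
from scipy.spatial.transform import Rotation as Ro
from scipy.optimize import least_squares
from bench import bot, solve_ik, imaging
CM={n:imaging.camera_model(n) for n in("scene","top")}
def proj(n,P):
    m=CM[n];c=Ro.from_euler('xyz',m["rotation"]).inv().apply(np.atleast_2d(P)-m["position"])
    q=np.c_[c[:,0],-c[:,1],-c[:,2]]@m["K"].T
    return q[:,:2]/q[:,2:]
def place(p,L):  # p: x,y,z,yaw
    return Ro.from_euler('z',p[3]).apply(np.atleast_2d(L))+p[:3]
def fit(obs,p0,fixz=None):
    def f(p):
        p=np.array(p) if fixz is None else np.r_[p[:2],fixz,p[2]]
        return np.concatenate([(proj(n,place(p,L))-uv).ravel() for n,L,uv in obs])
    p0=np.array(p0) if fixz is None else np.r_[p0[:2],p0[3]]
    r=least_squares(f,p0,loss='soft_l1'); return r.x,r.fun.reshape(-1,2).round(1)
E
python3 - <<'E'
from h import *
g=[("top",[-52,0,0],(338.4,209.7)),("top",[52,0,0],(318.6,241.7)),("top",[94,0,0],(310.7,255)),
("scene",[-52,0,0],(210.2,165.3)),("scene",[52,0,0],(236.7,158.3)),("scene",[94,0,0],(247,156.3)),("scene",[-74,0,0],(205,166.7))]
for i in (g[:3],g[3:],g):
  for fz in (None,55):
    p,r=fit(i,[400,-280,55,3.6],fz);print("gauge",p.round(3),r.tolist())
hp=[("top",[-45,45,175],(147.2,190.3)),("top",[-45,-45,175],(148.7,227.5)),
("scene",[-45,-45,175],(343.3,185.8)),("scene",[-45,45,175],(331.7,202.5)),("scene",[40,45,175],(358.3,213.3)),("scene",[40,-45,175],(368.8,195.8)),("scene",[40,45,100],(354.7,230.8)),("scene",[-45,45,100],(329.2,219.2))]
pl=[("top",[-125,85,75],(184.7,177.5)),("top",[-125,-85,75],(185.8,239.2))]
for sgn in (1,):
  for o in (hp[:2]+pl,hp[2:],hp+pl,hp):
    for fz in (None,0):
      p,r=fit(o,[400,200,0,1.57],fz);print("hot",p.round(3),r.tolist())
E
```

```text
gauge [ 454.847 -289.255   40.664   -3.692] [[-0.0, -0.0], [0.1, 0.1], [-0.1, -0.1]]
gauge [ 455.069 -287.201 -110.506] [[0.2, -0.4], [0.0, 0.2], [-0.2, 0.1]]
gauge [ 441.268 -289.544   41.462    2.589] [[0.3, -0.1], [-0.0, 0.3], [-0.0, -0.2], [-0.2, -0.0]]
gauge [ 454.418 -279.189    2.595] [[0.1, 0.0], [0.1, 0.2], [0.2, -0.4], [-0.4, 0.1]]
gauge [ 453.705 -285.359   51.91     2.594] [[-0.8, 0.2], [-0.7, 0.7], [-0.9, 0.6], [-1.1, -0.1], [-1.1, 0.2], [-1.0, -0.5], [-1.6, -0.0]]
gauge [ 454.473 -284.113   -3.684] [[-1.1, -0.2], [-1.0, 0.5], [-1.1, 0.5], [-0.9, -0.4], [-1.0, -0.3], [-0.9, -1.0], [-1.5, -0.4]]
hot [  567.391   434.028 -1334.771    17.282] [[8.3, 7.0], [6.3, -14.0], [-38.8, 14.0], [-40.7, -18.2]]
hot [572.925 223.234   1.571] [[-0.8, 3.2], [-1.1, -70.4], [0.9, 34.2], [1.4, -90.3]]
hot [446.924 221.709 -83.498  14.935] [[-0.6, 37.1], [1.4, 0.2], [-0.2, -13.7], [-0.0, 23.7], [-0.7, -15.0], [0.6, -0.3]]
hot [530.571 246.396  14.94 ] [[-1.0, 38.0], [0.1, -0.7], [0.7, -14.9], [2.1, 24.2], [-0.2, -14.8], [-0.9, 0.3]]
hot [550.808 226.119 -20.498   1.613] [[0.7, 11.9], [-1.2, -61.1], [-22.9, 34.0], [1.7, -0.8], [1.6, -0.4], [-21.0, 36.2], [0.6, -0.6], [0.7, -0.2], [2.3, 40.7], [0.1, -82.9]]
hot [568.362 226.018   1.579] [[-1.8, 4.9], [-2.5, -68.7], [-25.2, 32.1], [0.7, -2.5], [0.7, -1.4], [-23.3, 35.1], [-0.4, -1.2], [-0.4, -1.6], [0.1, 35.5], [0.1, -89.1]]
hot [ 406.469  210.539 -123.412    2.366] [[21.2, 51.4], [-3.2, -9.3], [-0.3, 36.6], [2.2, 0.5], [-0.3, -13.2], [-0.7, 23.4], [-0.7, -15.1], [1.5, -0.6]]
hot [527.724 242.561   2.357] [[-1.1, 3.2], [-27.6, -60.0], [-2.1, 36.7], [-0.5, -2.0], [0.2, -15.9], [1.0, 23.2], [-0.6, -15.8], [-1.5, -1.0]]
```

```bash
python3 - <<'E'
from h import *
F=np.array([1,-1,1])
hp=[("top",[-45,45,175],(147.2,190.3)),("top",[-45,-45,175],(148.7,227.5)),
("scene",[-45,-45,175],(343.3,185.8)),("scene",[-45,45,175],(331.7,202.5)),("scene",[40,45,175],(358.3,213.3)),("scene",[40,-45,175],(368.8,195.8)),("scene",[40,45,100],(354.7,230.8)),("scene",[-45,45,100],(329.2,219.2))]
pl=[("top",[-125,85,75],(184.7,177.5)),("top",[-125,-85,75],(185.8,239.2))]
hp=[(n,np.array(L)*F,u) for n,L,u in hp];pl=[(n,np.array(L)*F,u) for n,L,u in pl]
for o in (hp[:2],hp[:2]+pl,hp[2:],hp,hp+pl):
    for fz in (None,0):
      p,r=fit(o,[400,200,0,1.57],fz);print("hot",p.round(3),r.tolist())
print(proj("scene",[[0,0,0],[187.2,516.6,230.6]]),proj("top",[[0,0,0],[187,517,231]]))
a=cv2.imread("pics/scene0.png");
c=cv2.resize(a[100:200,300:512],None,fx=3.7,fy=3.7,interpolation=cv2.INTER_CUBIC)
cv2.imwrite("pics/base.png",c)
E
```

```text
hot [486.51  214.827  12.729   7.926] [[0.0, -0.0], [0.0, 0.0]]
hot [487.061 218.121   7.926] [[0.0, 0.2], [-0.0, -0.2]]
hot [490.71  229.525 -39.798   7.915] [[-0.2, 0.3], [-0.6, -1.5], [0.0, 0.5], [1.2, 0.1]]
hot [487.474 220.164   7.926] [[-0.8, 0.0], [-0.8, -0.4], [0.5, -0.5], [2.5, 1.2]]
hot [453.954 215.733 -31.815   1.635] [[0.1, 0.1], [0.4, 0.1], [0.3, -0.1], [0.2, -0.1], [-0.6, -0.5], [-0.5, 0.5]]
hot [486.4   225.39    1.634] [[0.0, -0.7], [-0.1, -0.2], [0.6, 0.1], [1.0, -0.5], [-0.4, 0.3], [-1.2, 0.8]]
hot [485.11  222.906  -2.689   1.654] [[-1.9, 0.9], [-1.5, 0.3], [-1.1, -0.5], [-0.7, 0.2], [0.3, 0.1], [-0.0, -0.7], [-0.8, 0.2], [-1.6, 1.1]]
hot [486.592 223.607   1.644] [[-2.3, 0.4], [-2.3, -0.1], [-0.8, -0.9], [-0.6, -0.2], [0.3, -0.1], [0.3, -0.8], [-0.8, 0.0], [-1.6, 0.7]]
hot [486.715 223.654  -1.167   1.641] [[-2.1, 0.4], [-2.2, -0.1], [-0.8, -0.6], [-0.7, 0.0], [0.1, 0.2], [0.2, -0.5], [-0.9, 0.3], [-1.7, 1.0], [-0.6, -0.1], [1.2, 1.6]]
hot [487.269 223.875   1.637] [[-2.2, 0.2], [-2.5, -0.2], [-0.6, -0.7], [-0.7, -0.2], [0.1, 0.1], [0.3, -0.6], [-0.9, 0.2], [-1.7, 0.8], [-0.6, -0.2], [0.9, 1.6]]
[[344.90218003 141.75042654]
 [485.18285734 169.79333184]] [[221.61889618 390.55684307]
 [-15.39253757 340.66483381]]
```

View pics/base.png

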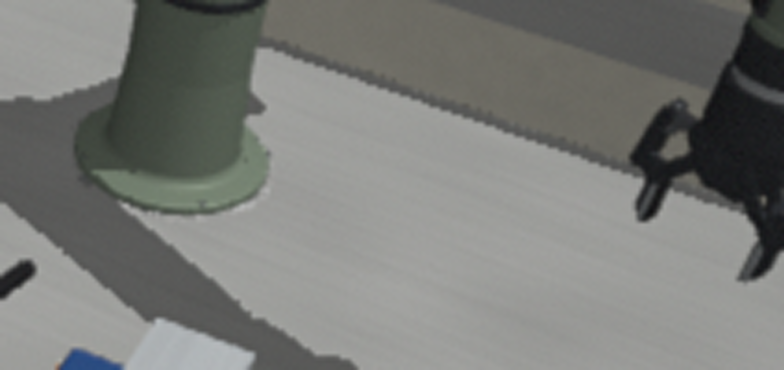

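Calibration check: the observed base disc and fingertips are 1–3 px right of where the scene camera projects them. That means the scene view is biased by a few mm in u, so I trust the top view for the plan position. Next I'll refine the block's edge lines by sub-pixel fits and then grasp.

```bash
cat >> h.py <<'E'
def ray(n,uv,z):  # pixel -> world at height z
    m=CM[n];d=np.linalg.inv(m["K"])@[uv[0],uv[1],1];d=Ro.from_euler('xyz',m["rotation"]).apply([d[0],-d[1],-d[2]])
    return m["position"]+d*(z-m["position"][2])/d[2]
def edge(im,rows,c0,c1,z,name):
    G=cv2.GaussianBlur(cv2.cvtColor(im,cv2.COLOR_BGR2GRAY).astype(float),(0,0),.7)
    P=[]
    for v in rows:
        w=np.abs(np.diff(G[v,c0:c1]));k=w.argmax();s=slice(max(k-2,0),k+3)
        P.append((c0+.5+(np.arange(len(w))[s]*w[s]).sum()/w[s].sum(),v))
    P=np.array(P);f=np.polyfit(P[:,1],P[:,0],1);k=np.abs(np.polyval(f,P[:,1])-P[:,0])<.6;f=np.polyfit(P[k,1],P[k,0],1)
    a,b=[ray("top",(np.polyval(f,v),v),z) for v in (rows[0],rows[-1])]
    d=(a-b);yaw=np.arctan2(d[1],d[0])+np.pi/2   # edge runs along world ~+x; hotplate x = edge dir +90deg
    print(name,k.sum(),len(k),f.round(4),"yaw",yaw.round(4),a.round(1),b.round(1)); return f,yaw,a,b
def down(yaw): return [np.pi,0,yaw]
def st(t=""):
    s=bot.get_state();print(t,round(s["t"],1),s["tcp_pos"].round(1),s["orientation"].round(3),"F",s["contact_force"].round(1),"T",s["wrist_torque"].round(2),"op",round(s["opening"],3),"q",s["qpos"].round(2))
E
python3 - <<'E'
from h import *
b=cv2.imread("pics/top0.png")
edge(b,range(194,225),140,153,175,"block")
edge(b,range(182,240),153,164,100,"plate")
edge(b,range(181,237),178,190,75,"panel")
q=solve_ik([455.1,-287.2,150],down(2.591));print(q)
G=b[170:250,143:152,1];print(G[[24,40,52]])
bot.move_ptp([455.1,-287.2,150],down(2.591));st()
E
```

```text
block 31 31 [4.310000e-02 1.382919e+02] yaw 1.646 [526.6 177.6 175. ] [453.4 172.  175. ]
plate 58 58 [4.47000e-02 1.48132e+02] yaw 1.6456 [564.3 173.  100. ] [415.4 161.9 100. ]
panel 45 56 [5.100000e-02 1.758485e+02] yaw 1.6462 [570.5 101.8  75. ] [423.4  90.7  75. ]
[-0.70014858  0.37354901 -0.3455462   0.85170111  0.         -0.14955593]
[[175 177 172 148 103  63  54  54  56]
 [177 179 180 171 135  90  82  93  89]
 [178 179 181 179 161 117  69  53  55]]
 3.1 [ 455.5 -286.6  150.1] [3.141 0.    2.592] F [ 0.4  0.2 -0.2] T [ 0.01 -0.04  0.04] op 1.001 q [-0.7   0.37 -0.35  0.85  0.   -0.15]
```

```bash
python3 - <<'E'
from h import *
print(ray("top",(147.3,208.9),175))
print("hit",bot.movel([455.1,-287.2,35],max_speed=120,threshold=15));st()
bot.grip(0.0,60);st("grip")
bot.movel([455.1,-287.2,140],max_speed=100);st("lift")
c=[ (u:=imaging.capture(n)) for n in("top","scene")]
cv2.imwrite("pics/t2.png",c[0]);cv2.imwrite("pics/s2.png",c[1])
z=np.hstack([cv2.resize(c[0][150:270,270:390],None,fx=3.3,fy=3.3,interpolation=2),cv2.resize(c[1][90:210,160:280],None,fx=3.3,fy=3.3,interpolation=2)]);cv2.imwrite("pics/c2.png",z)
E
```

```text
[490.12869924 174.81308682 175.        ]
hit False
 4.2 [ 455.6 -287.6   35.7] [-3.141e+00  1.000e-03  2.591e+00] F [ 0.3 -0.7  1. ] T [-0.    0.03 -0.03] op 1.002 q [-0.7   0.52 -0.46  0.59  0.   -0.15]
grip 4.8 [ 455.8 -286.5   35.4] [3.139e+00 1.000e-03 2.592e+00] F [1.2 4.5 5.7] T [ 0.89 -0.3  -0.05] op 0.223 q [-0.7   0.52 -0.47  0.59  0.   -0.15]
lift 6.0 [ 454.6 -286.9  139.3] [ 3.142e+00 -1.000e-03  2.591e+00] F [-0.1  0.7 -3.9] T [-0.04 -0.04  0.  ] op 0.225 q [-0.7   0.38 -0.36  0.83 -0.   -0.15]
```

View pics/c2.png

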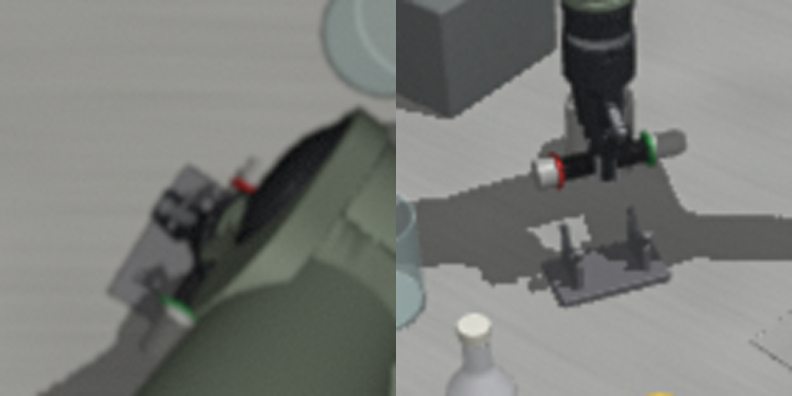

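The view shows the gauge held level in the jaws, with red at (550,170) and green at (648,148) in the scene crop. The rest is empty and undisturbed. Next I'll move to the approach pose 30 mm before the bore and look.

```bash
cat >> h.py <<'E'
FACE=np.array([490.1,174.8]);BY=1.646;D=np.array([np.cos(BY),np.sin(BY)]);N=np.array([-D[1],D[0]])
def at(s,lat=0,z=122.4):  # gauge origin s mm in front of the face
    return [*(FACE-s*D+lat*N),z]
def crop(im,u,v,w,h,f):
    c=cv2.resize(im[v:v+h,u:u+w],None,fx=f,fy=f,interpolation=cv2.INTER_CUBIC)
    for i in range(0,w,10): cv2.line(c,(i*f,0),(i*f,4),(0,0,255),1); cv2.putText(c,str(u+i),(i*f,14),0,.3,(0,0,255),1)
    for i in range(0,h,10): cv2.line(c,(0,i*f),(4,i*f),(0,0,255),1); cv2.putText(c,str(v+i),(6,i*f+3),0,.3,(0,0,255),1)
    return c
E
python3 - <<'E'
from h import *
bot.move_ptp(at(170,0,140),down(BY));st()
bot.movel(at(124),max_speed=100);bot.dwell(.2);st()
a,b=imaging.capture("top"),imaging.capture("scene")
cv2.imwrite("pics/t3.png",a);cv2.imwrite("pics/s3.png",b)
cv2.imwrite("pics/c3.png",np.hstack([crop(a,135,180,80,80,5),crop(b,275,180,80,80,5)]))
s=bot.get_state();T=np.r_[s["tcp_pos"][:2],142]
for n in("top","scene"):
    for nm,x in (("go",94),("green",52),("nogo",-74),("red",-52)): print(n,nm,proj(n,T+[x*D[0],x*D[1],0]).round(1))
    print(n,"mouth",proj(n,[*FACE,142]).round(1))
E
```

```text
7.5 [503.    4.8 140. ] [3.142 0.    1.646] F [ 0.  -0.2 -3.8] T [ 0.01 -0.   -0.01] op 0.222 q [-0.14  0.32 -0.45  0.8  -0.    1.36]
 8.3 [499.8  50.6 122.7] [3.141 0.    1.645] F [ 0.1 -0.1 -3. ] T [ 0.01 -0.05  0.04] op 0.227 q [-0.05  0.34 -0.47  0.75 -0.    1.45]
top go [[162.8 208.6]]
top green [[179.4 207.6]]
top nogo [[229.4 204.3]]
top red [[220.6 204.9]]
top mouth [[150.7 209.5]]
scene go [[324.9 197.3]]
scene green [[312.5 192.4]]
scene nogo [[276.8 178.4]]
scene red [[282.9 180.8]]
scene mouth [[334.1 200.8]]
```

View pics/c3.png

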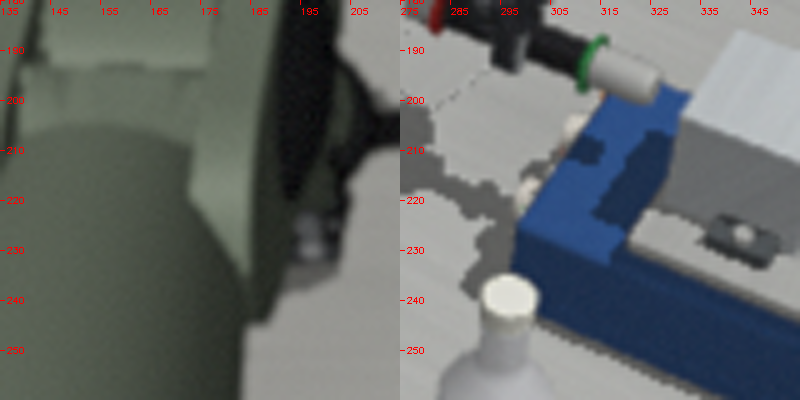

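```bash
python3 - <<'E'
from h import *
C=lambda x,y,z:[*(FACE+(x+45)*D+y*N),z]
L=[(-45,45,175,343.3,185.8),(-45,-45,175,331.7,202.5),(40,-45,175,358.3,213.3),(40,45,175,368.8,195.8),(40,-45,100,354.7,230.8),(-45,-45,100,329.2,219.2)]
for x,y,z,u,v in L: print((np.array([u,v])-proj("scene",C(x,y,z))[0]).round(1))
p=at(124);print(proj("scene",p),proj("scene",np.array(p)+[3,0,0])-proj("scene",p),proj("scene",np.array(p)+[0,0,3])-proj("scene",p))
a=cv2.imread("pics/s0.png") if 0 else cv2.imread("pics/scene0.png")
cv2.imwrite("pics/c4.png",np.hstack([crop(cv2.imread("pics/s3.png"),305,180,66,75,6),crop(a,320,180,65,75,6)]))
E
```

```text
[2.  1.3]
[1.8 0.7]
[1.  0.7]
[1.  1.4]
[2.  0.5]
[ 2.8 -0.2]
[[297.05076509 191.08003732]] [[-0.47650647  0.51499287]] [[ 0.08580753 -0.69317747]]
```

View pics/c4.png

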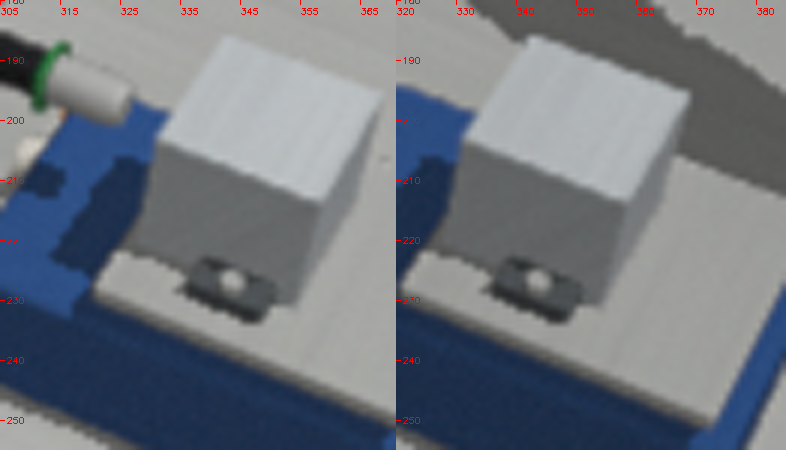

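The view shows the go tip at (326,198) in line with the block's front face. The tip and block residuals differ only along the axis, by about 2 mm. Next is a slow, guarded insertion.

```bash
cat >> h.py <<'E'
def prog(t=""):
    s=bot.get_state();e=s["tcp_pos"][:2]-FACE;F=s["contact_force"]
    print(t,round(s["t"],1),"s",round(-e@D,1),"lat",round(e@N,1),"z",s["tcp_pos"][2].round(1),"Fax",round(F[:2]@D,1),"Flat",round(F[:2]@N,1),"Fz",round(F[2],1),"T",s["wrist_torque"].round(2))
E
python3 - <<'E'
from h import *
prog()
print(bot.movel(at(100),max_speed=60,threshold=8));prog()
for s in (92,86,80):
    h=bot.movel(at(s),max_speed=20,threshold=8);prog(h)
    if h: break
E
```

```text
8.4 s 124.4 lat -0.2 z 122.6 Fax -0.3 Flat -0.9 Fz -3.2 T [-0.04 -0.01 -0.02]
False
 9.0 s 99.6 lat 0.0 z 122.4 Fax -0.5 Flat 0.2 Fz -3.8 T [ 0.01 -0.01 -0.01]
False 9.5 s 92.0 lat 0.0 z 122.4 Fax 0.3 Flat 0.0 Fz -2.4 T [ 0.05 -0.05  0.01]
False 10.0 s 86.2 lat -0.8 z 122.6 Fax -1.9 Flat -4.0 Fz -4.4 T [-0.43 -0.55 -0.24]
False 10.4 s 80.0 lat -1.3 z 122.8 Fax -2.0 Flat -5.0 Fz -4.2 T [-0.42 -1.01 -0.4 ]
```

The go end has entered, with a side force of about −5 N. I'll shift the line that way and continue.

```bash
python3 - <<'E'
from h import *
bot.movel(at(80,-1.8),max_speed=20);bot.dwell(.2);prog("shift")
for s,l in ((74,-1.8),(66,-1.8)):
    h=bot.movel(at(s,l),max_speed=20,threshold=8);prog(h)
    if h: break
E
```

```text
shift 10.9 s 79.6 lat -1.6 z 122.4 Fax 0.7 Flat -2.0 Fz -2.6 T [ 0.07 -0.31 -0.17]
False 11.3 s 73.7 lat -1.7 z 122.3 Fax 0.1 Flat -1.7 Fz -3.9 T [ 0.05 -0.36 -0.16]
False 11.9 s 65.6 lat -1.8 z 122.4 Fax 0.7 Flat -2.5 Fz -3.7 T [ 0.16 -0.34 -0.21]
```

```bash
python3 - <<'E'
from h import *
bot.movel(at(65.6,-2.5),max_speed=20);bot.dwell(.1);prog("shift")
h=bot.movel(at(58,-2.5),max_speed=25,threshold=8);prog(h)
if not h:
    h=bot.movel(at(45,-2.5),max_speed=12,threshold=8);prog(h)
b=imaging.capture("scene");cv2.imwrite("pics/s5.png",b)
cv2.imwrite("pics/c5.png",crop(b,290,170,80,70,8))
E
```

```text
shift 12.2 s 65.6 lat -2.0 z 122.2 Fax -0.2 Flat 0.1 Fz -3.8 T [-0.02 -0.01  0.02]
False 12.7 s 57.8 lat -2.4 z 122.4 Fax 0.5 Flat -0.2 Fz -3.5 T [-0.05  0.01 -0.04]
True 13.3 s 52.7 lat -1.9 z 121.8 Fax -1.1 Flat -1.7 Fz -1.2 T [-0.08 -0.3  -0.15]
```

View pics/c5.png

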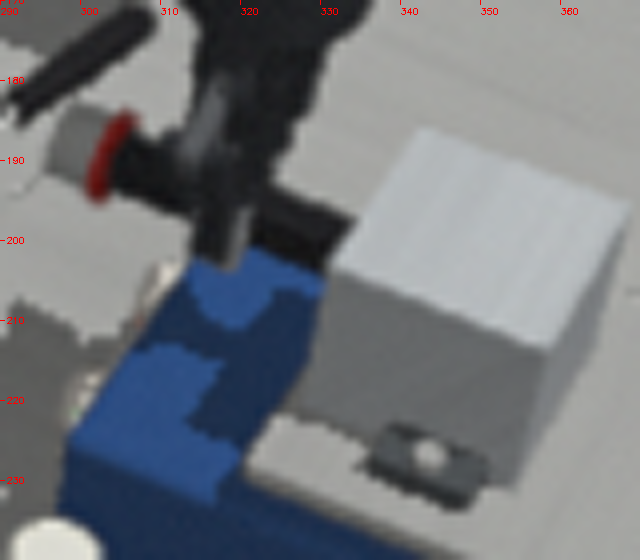

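The view shows the gauge level, with its go end and green collar hidden behind the block edge. The stop came at s = 52.7. I'll confirm that stop is firm, then withdraw.

```bash
python3 - <<'E'
from h import *
h=bot.movel(at(46,-2.3),max_speed=10,threshold=14);prog(h);bot.dwell(.1);prog()
E
```

```text
True 13.8 s 52.9 lat -1.9 z 121.7 Fax -2.1 Flat -0.1 Fz 2.3 T [ 0.12 -0.03  0.01]
 13.9 s 52.9 lat -1.9 z 121.7 Fax -1.8 Flat 0.3 Fz 3.2 T [ 0.12 -0.    0.01]
```

```bash
python3 - <<'E'
from h import *
h=bot.movel(at(50,-2.3),max_speed=15,threshold=30);prog(h);bot.dwell(.2);prog()
E
```

```text
False 14.3 s 53.0 lat -1.9 z 121.9 Fax -11.6 Flat -0.6 Fz -1.2 T [-1.59 -0.26  0.09]
 14.5 s 53.0 lat -1.8 z 121.9 Fax -11.3 Flat -0.1 Fz -0.3 T [-1.54 -0.23  0.07]
```

The collar is seated: a firm stop at s = 53.0 with 11.6 N. Next I'll draw the gauge out, turn it, and present the no-go end.

```bash
python3 - <<'E'
from h import *
bot.movel(at(64,-2.0),max_speed=40);prog("out")
bot.movel(at(100,-2.0),max_speed=60);prog()
bot.movel(at(160,-2.0,135),max_speed=120);prog()
# turn: keep the arm, rotate wrist in steps with position held
for k in (1.1,2.1,np.pi):
    bot.move_ptp(at(160,-2.0,135),down(BY+k))
st("turned")
bot.movel(at(90,-2.0),max_speed=90);bot.dwell(.2);prog()
b=imaging.capture("scene");cv2.imwrite("pics/s6.png",b)
cv2.imwrite("pics/c6.png",crop(b,275,160,90,75,8))
E
```

```text
out 15.0 s 64.5 lat -1.9 z 122.3 Fax -2.0 Flat -0.9 Fz -1.0 T [-0.14 -0.18 -0.06]
 15.8 s 100.2 lat -1.7 z 122.2 Fax -0.1 Flat 0.1 Fz -3.4 T [ 0.04 -0.02 -0.03]
 16.4 s 159.7 lat -1.8 z 134.9 Fax 0.9 Flat -0.6 Fz -2.9 T [-0.02  0.01 -0.03]
turned 19.4 [504.1  15.4 135. ] [-3.142  0.    -1.497] F [ 0.2  0.9 -3.3] T [ 0.01  0.03 -0.  ] op 0.225 q [-0.12  0.33 -0.45  0.79  0.   -1.76]
 20.5 s 90.5 lat -2.1 z 122.5 Fax 0.9 Flat 0.1 Fz -3.3 T [ 0.07 -0.01  0.02]
```

View pics/c6.png

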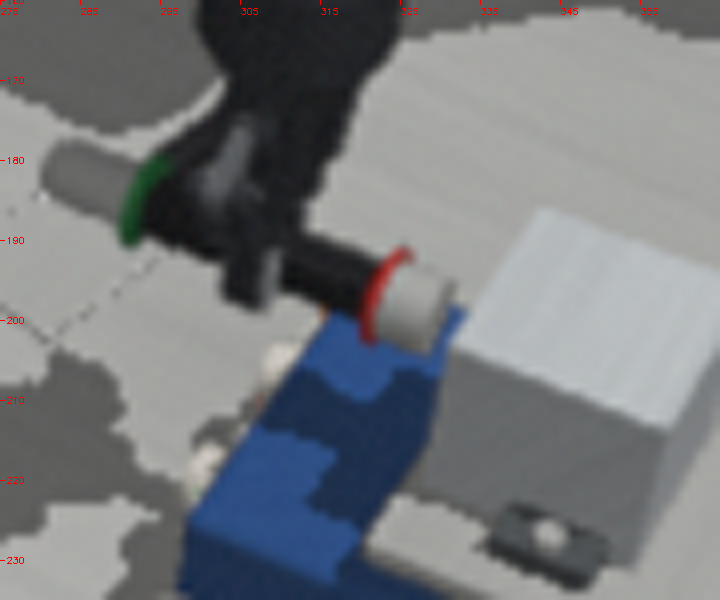

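The gauge is turned and level, and the red no-go end at (330,200) faces the bore. Now the gentle press.

```bash
python3 - <<'E'
from h import *
bot.movel(at(80,-2.0),max_speed=40,threshold=6)
h=bot.movel(at(66,-2.0),max_speed=10,threshold=6);prog(h)
bot.dwell(.2);prog()
s=bot.get_state();c=-(s["tcp_pos"][:2]-FACE)@D
if h:
    h=bot.movel(at(c-2,-2.0),max_speed=10,threshold=20);bot.dwell(.3);prog(h)
E
```

```text
True 21.9 s 72.3 lat -1.3 z 121.8 Fax -0.6 Flat 0.2 Fz -4.3 T [-0.1  -0.05 -0.04]
 22.1 s 72.3 lat -0.3 z 120.9 Fax 1.2 Flat 0.6 Fz -2.7 T [-0.02  0.03  0.  ]
False 22.8 s 72.2 lat -0.5 z 121.5 Fax -6.9 Flat 1.9 Fz -6.3 T [-1.49  0.16  0.22]
```

The bore refused it at s = 72.3, but the stop let the arm drift about 1.5 mm sideways. I'll back off and repeat the press centred.

```bash
python3 - <<'E'
from h import *
bot.movel(at(80,-2.0,122.2),max_speed=40);bot.dwell(.2);prog()
h=bot.movel(at(70.3,-2.0,122.2),max_speed=15,threshold=20);prog(h);bot.dwell(.5);prog()
bot.movel(at(85,-2.0),max_speed=40);prog()
bot.movel(at(160,-2.0,150),max_speed=150);prog()
bot.move_ptp([455.5,-286.6,150],down(2.591));st()
a,b=imaging.capture("top"),imaging.capture("scene")
cv2.imwrite("pics/t7.png",a);cv2.imwrite("pics/s7.png",b)
cv2.imwrite("pics/c7.png",crop(b,185,95,80,95,6))
E
```

```text
23.4 s 79.8 lat -2.1 z 122.3 Fax 0.3 Flat 0.2 Fz -3.3 T [ 0.04 -0.03  0.01]
False 24.2 s 72.2 lat -2.0 z 122.4 Fax -7.6 Flat 0.6 Fz -1.9 T [-1.26 -0.01  0.07]
 24.7 s 72.2 lat -2.0 z 122.3 Fax -7.2 Flat -0.0 Fz -2.2 T [-1.22  0.02  0.11]
 25.2 s 85.0 lat -2.0 z 122.4 Fax -0.4 Flat -0.2 Fz -4.0 T [0.07 0.03 0.  ]
 25.9 s 159.6 lat -1.7 z 149.8 Fax -0.6 Flat 0.8 Fz -3.1 T [0.05 0.02 0.01]
 27.3 [ 455.7 -285.6  149.7] [ 3.141e+00 -1.000e-03  2.593e+00] F [-0.4 -0.1 -3.9] T [-0.02 -0.    0.03] op 0.22 q [-0.7   0.37 -0.35  0.85  0.   -0.15]
```

View pics/c7.png

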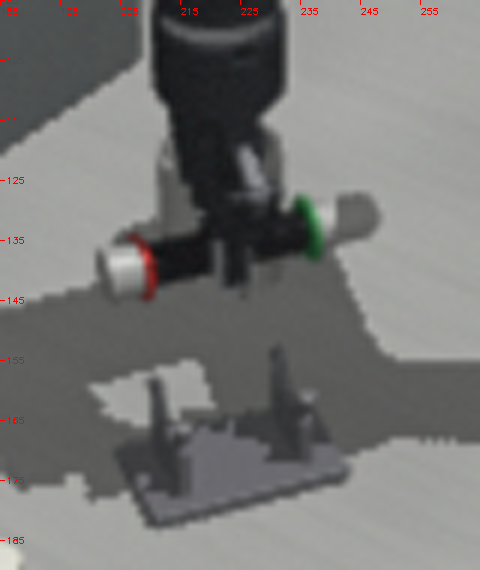

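The gauge is held level above the intact rest. The no-go end refused again, centred, at 7.6 N. Now I'll lower it with force watch.

```bash
python3 - <<'E'
from h import *
P=[455.7,-286.4]
bot.movel([*P,65],max_speed=80);st()
h=bot.movel([*P,45],max_speed=30,threshold=5);st(h)
if not h:
    h=bot.movel([*P,33],max_speed=8,threshold=4);st(h)
bot.dwell(.2);st()
E
```

```text
28.6 [ 456.1 -286.8   65.5] [-3.141e+00  1.000e-03  2.591e+00] F [ 0.5  0.3 -3.6] T [-0.05  0.02 -0.02] op 0.225 q [-0.7   0.47 -0.44  0.66 -0.   -0.15]
False 29.5 [ 455.8 -286.5   45. ] [3.142 0.    2.591] F [ 0.3 -0.6 -3.6] T [ 0.02 -0.05 -0.02] op 0.226 q [-0.7   0.5  -0.46  0.61  0.   -0.15]
True 30.6 [ 455.7 -286.3   35.5] [ 3.141 -0.     2.591] F [-0.5  0.4  5.8] T [-0.03  0.07  0.02] op 0.223 q [-0.7   0.52 -0.47  0.59  0.   -0.15]
 30.8 [ 455.8 -286.3   35.5] [ 3.141 -0.     2.591] F [-0.3 -0.2  4.8] T [ 0.03 -0.01 -0.02] op 0.225 q [-0.7   0.52 -0.47  0.59  0.   -0.15]
```

Touchdown was at z = 35.5, the same height as at pickup, with no side force, so the gauge is seated. I'll release and retreat.

```bash
python3 - <<'E'
from h import *
bot.grip(1.0);st()
bot.movel([455.7,-286.4,180],max_speed=100)
bot.move_ptp([300,250,300],down(2.4));bot.dwell(.3);st()
a,b=imaging.capture("top"),imaging.capture("scene")
cv2.imwrite("pics/t8.png",a);cv2.imwrite("pics/s8.png",b)
o=cv2.imread("pics/top0.png")
cv2.imwrite("pics/c8.png",np.hstack([crop(b,190,140,65,75,6),crop(a,290,185,66,75,6)]))
d=cv2.absdiff(a,o).max(2)>40
n,_,S,C=cv2.connectedComponentsWithStats(d.astype(np.uint8))
print([(S[i][:5].tolist()) for i in range(1,n) if S[i][4]>8])
E
```

```text
31.4 [ 454.6 -285.4   34.2] [ 3.141e+00 -3.000e-03  2.591e+00] F [ 0.5  0.6 -0.6] T [-0.01  0.02  0.03] op 1.001 q [-0.7   0.52 -0.47  0.59  0.   -0.15]
 35.4 [300.2 249.8 299.9] [-3.141 -0.     2.399] F [ 0.3  0.4 -0.1] T [0.08 0.04 0.  ] op 0.997 q [ 0.5  -0.02 -0.43  1.16 -0.    1.25]
[[168, 226, 186, 158, 7668], [84, 268, 197, 90, 6887], [0, 271, 113, 113, 6228]]
```

View pics/c8.png

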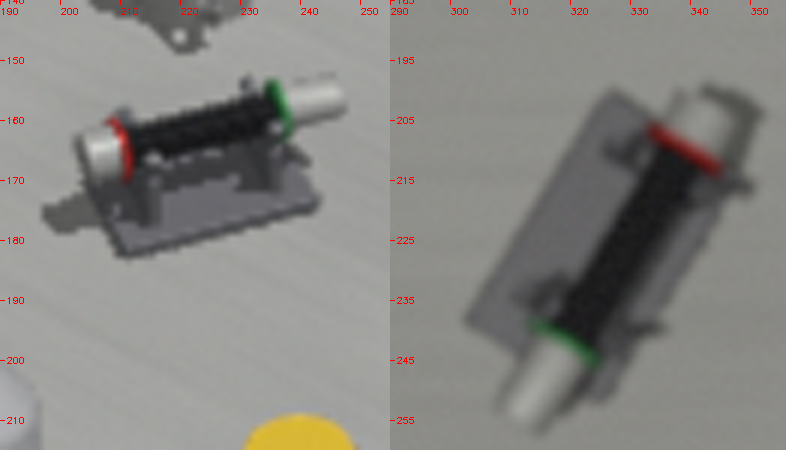

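The gauge lies in both forks exactly as at the start, with both collars outside. The only large changes in the top picture are in the arm and shadow areas, so I'll hand in.

```bash
python3 -c "
from bench import bot
print(bot.sign_off())"
```

```text
the job is handed in; nothing more can be done
None
```

The gauge check is done and handed in. The bore took the go end and refused the no-go end, and the gauge is back in its rest. The sign-off reported no verdict.

- **Go end:** it slid in up to its collar and stopped firmly at about 11.6 N, with the gauge middle 53 mm from my estimate of the block face (54 mm nominal). I shifted about 2 mm sideways on the way in, to relieve a 5 N side force, and then drew it out freely.
- **No-go end:** it was refused twice at about 7 N, at 72.2 mm (74 mm nominal). The arm drifted about 1.5 mm sideways on the first press, so I repeated it centred.
- **Return to rest:** I lowered it with force watch. It touched down at the pickup height with no side force, and only then did I release it.
- **Last checks:** the final pictures show the gauge level in both forks with the collars outside. The only large changes in the top view since the start are where the arm and its shadow now fall, so small things there (such as the spatula) were not checked by this comparison. The last clock reading before sign-off was about 35.4 s.
- **Disagreement:** the scene camera read 1–3 pixels off against the top camera and the robot, so I took positions from the top view. The contact distances suggest the face is about 1.4 mm farther than I estimated.

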